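Free the jammed dipper and hang it in the bin

ROBOT

A 6-joint arm with a two-finger parallel gripper is mounted at the origin on the work surface. World frame = base frame: x ahead of the robot, y to its left, z up, the work surface at z = 0. Lengths are in m, angles in rad, forces in N, time in s.
With the tool pointing down it reaches from about 0.4 to 0.925 m from the base axis. Payload 12.5 kg.
Tool frame: the origin (TCP) lies at the very end of the fingers, on their centre line; the grasp point (between the pads) lies 19 mm behind it; z points along the fingers, y is the line along which they close (so a half turn about z gives the same grasp; the last joint's range is limited). The gripper opens to 95 mm and grips with 3 to 60 N. Pads are 20 mm wide; open, the fingers measure 119 mm over their backs; the gripper's body (75 mm by 180 mm) begins 59 mm behind the grasp point.
Start: joints at [1.213, 0.491, 1.559, -0, 1.092, -0.106], TCP at [0.156, 0.605, 0.215] pointing down, gripper open.
Joint ranges: [-3.1, 3.1], [-0.84, 2.19], [0.05, 2.79], [-1.13, 4.28], [0.06, 2.93], [-2.69, 2.69]. Speed limits (rad/s): [2.22, 2.22, 2.79, 3.14, 3.14, 3.14].

INTERFACE

Orientations are given as a unit quaternion [w, x, y, z].
In Python, from rig import env gives the robot as it stands.
- The arm moves only by the tool arm_command, never from a script. Its argument "commands" is one flat list of numbers, 7 for each row, row after row: the shift along the tool's x, y, z scaled (see below), then the turn, a rotation vector about the tool's x, y, z scaled (see below), then the opening, from -1 (shut) to 1 (fully open). A call has 1 to 20 rows; each row shifts and turns the commanded pose from where the row before left it, along the tool's axes as they then stand; what a row does not reach is not made up. The controller multiplies each number of a shift by 0.3 m and each number of a turn by 30 degrees. A row lasts 1/12 s, in which the tool goes at most 41.7 mm and 7.16 degrees, less where a joint would pass 70% of its speed; a pose out of reach is approached as far as the arm can. A call with a number of a shift or a turn outside -1 to 1 is refused whole. A call with a gripper value outside its range is refused whole. The fingers move at their own pace and stop on an object; "newtons" is the grip in N (left out, the last holds). Time passes only in rows, so rows that do not move let the fingers close. It gives the time, the measured TCP pose, the force, the opening and the grip force at its end, in the units of the state.
- env.get_state(): the state, without advancing time (a new reading comes with each control period).
- env.camera(name): name is "scene" or "top" or "wrist"; returns the picture (384x512x3 uint8, red, green, blue); there is no depth.
- env.camera_info(name): a dict with "K" (3x3 intrinsics, pixels), "rvec" (rotation vector, rad) and "tvec" (3), from world to camera coordinates, as OpenCV has them; the wrist camera has in their place "tool_from_camera" (4x4, takes a point from camera to tool coordinates, whose origin is the TCP and whose axes are the flange's). Camera axes: x right, y down, z forward; pixel columns grow to the right and rows downward; lengths in m; the calibration is good to about 2 mm. A picture is of the moment at which its call begins: read the wrist's pose just before it. camera_info takes no time and is no camera call.
- env.job_done(): hands the job in; it is judged then, once.
The state is a dict: "t": time; "q": joint angles; "dq": joint speeds; "joint_efforts": joint torques, N m; "tcp_pos": TCP position; "tool_rot": TCP orientation; "contact_force": force on the tool from outside, world axes, zero at the start; "moment": the same for the moment, N m; "grip_width": opening from 0.0 (shut) to 1.0 (fully open); "gripper_force": force on a finger pad.
Only numpy, scipy, OpenCV 4.12 (cv2) and the standard library are available. Lean on these libraries where they do the work, as an engineer would, in place of code of your own. Each camera call takes 0.05 s, during which the arm holds its last target. There are 200 camera calls.

TASK

The steel dipper has slid down the sloping chute and is jammed in its narrowing end, its bowl caught beneath the two guard bars. Push it back up along the chute until the bowl is clear of the bars, lift it out, and hang it by its own hook over the rim of the tall white bin, bowl inside the bin and clear of its floor, and let go. Leave the bin standing where it is and do not disturb the other things on the bench.

Things in the scene. Friction and masses are not known exactly. Their poses are not given: they have to be found in the camera images.
- dipper: Steel dipper, 0.15 to 0.3 kg. Open box bowl 80 (x) x 70 (y) x 55 (z) mm; origin: centre of the bowl's underside, z up along the handle. On the bowl's back (+x) face an upright strap (x 40 to 44 mm, 24 wide in y) rises to a black grip on top; the hook is behind the strap (+x). At the start it stands on the sloping chute floor, leaning with it, its x pointing roughly up the chute.
- grip (a point): Middle of the dipper's black grip, at (42, 0, 155) mm in the dipper's frame, same axes. The grip is 26 mm wide (y), 12 mm thick (x), from z = 125 to 178 mm: take it across its 26 mm width, from above.
- hook (a point): Middle of the underside of the dipper's hook bridge, where the rim bears: (51, 0, 105) mm in the dipper's frame, same axes. The flat bridge, 5 mm thick, 24 wide, runs from the strap to a hanging tongue (x 58 to 62 mm); the throat between strap and tongue is 14 mm wide (x 44 to 58) and open below.
- tongue_tip (a point): Lower end of the hook's tongue (4 mm thick, 24 wide), at (60, 0, 77) mm in the dipper's frame, same axes.
- chute: Fixed stainless chute on feet, 300 mm long, walls 40 mm high. Origin on the bench under its middle, z vertical, x level towards its upper end. The floor rises along +x at 0.21 rad: floor height = 65 mm + 0.213 x. Inner width 100 mm, narrowing below x = -20 mm to 60 mm at the low end. Rough enough that the dipper stays where it is left.
- guard_bar (a point): Top middle of the upper of two guard bars fixed across the chute, 15 mm down the slope from its middle (the other is 45 mm lower). Bars 14 mm wide, undersides 70 mm and tops 78 mm square above the floor. Uphill of it the chute is open above. The bowl is clear once the dipper's origin is 35 mm or more up the slope from the chute's middle (it starts 18 to 36 mm below it).
- bin: Loose white plastic bin, the tall open box: 200 (x) x 180 (y) x 140 (z) mm outside, walls 5 mm thick, about 1.5 kg, empty. Origin: centre of its underside; rim at z = 140 mm. Its x axis points roughly away from the robot.
- butter: Bystander: block of butter 100 x 42 x 40 mm lying between chute and bin. Origin: centre of underside.
- scraper: Bystander: dough scraper lying flat, blade 100 x 75 mm, handle 120 mm, 18 mm high. Origin: under the blade's centre.
- mixing_bowl: Bystander: round steel bowl, 200 mm across, 90 mm high. Origin: centre of underside.
- jar: Bystander: glass jar with steel lid, 84 mm across, 140 mm high. Origin: centre of underside.
- jug: Bystander: steel mug with handle, 90 mm across, 100 mm high. Origin: centre of underside.
Not all that is in view belongs to the job. Leave any orange, purple or yellow look-alike of the dipper alone.

How it is judged:
On the way:
1. The dipper is pushed back up the chute, low in it, until its bowl is clear of the guard bars (x of dipper in the frame of chute above 0.03 m and z of dipper in the frame of chute below 0.12 m and y of dipper in the frame of chute between -0.03 and 0.03 m), for 0.05 s.
At the end, for the whole second after the job is handed in: The released dipper hangs at rest by its hook on any side of the upright white bin: bowl inside, 15 mm or more above the bin's underside; tongue outside the wall, its tip 12 mm or more below the rim; bridge on the rim (within 8 mm); handle within 15 degrees of upright (x of dipper in the frame of bin between -0.09 and 0.09 m and y of dipper in the frame of bin between -0.08 and 0.08 m and (x of tongue_tip in the frame of bin above 0.101 m or x of tongue_tip in the frame of bin below -0.101 m or y of tongue_tip in the frame of bin above 0.091 m or y of tongue_tip in the frame of bin below -0.091 m) and z of hook in the frame of bin between 0.132 and 0.15 m and z of tongue_tip in the frame of bin below 0.128 m and z of dipper in the frame of bin above 0.015 m and angle between dipper's own z axis and vertical below 0.26 rad and angle between bin's own z axis and vertical below 0.05 rad and linear speed of dipper below 0.02 m/s and contact force between dipper and bin above 0.5 N); the robot touches nothing.
It fails at once if the bin is shifted by more than 50 mm or tipped (distance of bin from where it was at the start of the episode above 0.05 m or angle between bin's own z axis and vertical above 0.3 rad).
It fails at once if another thing on the bench is shifted by more than 40 mm (distance of any of butter, scraper, mixing_bowl, jar, jug from where it was at the start of the episode above 0.04 m).
It also fails if it takes over 45 s, if anything falls off the work surface, if the arm or the gripper's body presses on something with over 40 N, if the wrist force passes 120 N, or if a joint passes its speed limit or range.

## Working session

There is one attempt and no reset: what is moved stays moved. The work goes in short steps, Python scripts to look and compute and a tool call to move; the robot and the scene stay as the last step left them, time stands still between calls to the robot, and variables do not carry over. Pictures are saved under pics/ and viewed, at most 10 in all, crops included, and the job is handed in when it is done.

Besides the shell and the picture viewer there is one more tool, called as name(argument=value, ...), one argument or row to a line, values as JSON. arm_command: Moves the arm, as the interface text tells. Its arguments: {"type":"object","properties":{"commands":{"type":"array"},"newtons":{"type":"number"}},"required":["commands"]}

```bash
ls; mkdir -p pics
python3 - <<'E'
from rig import env
import cv2
for n in ("scene","top"):
    im=env.camera(n); cv2.imwrite(f"pics/{n}0.png",cv2.resize(im[:,:,::-1],(800,600),interpolation=cv2.INTER_CUBIC)); cv2.imwrite(f"pics/{n}_raw0.png",im[:,:,::-1])
    print(env.camera_info(n))
print(env.camera_info("wrist"));print(env.get_state())
E
```

```text
pics
{'K': array([[455.04858718,   0.        , 256.93335885],
       [  0.        , 455.04858718, 189.35511716],
       [  0.        ,   0.        ,   1.        ]]), 'rvec': array([ 2.41572879,  0.67419605, -0.21444592]), 'tvec': array([-0.44958743, -0.14835883,  1.98303801])}
{'K': array([[393.83174655,   0.        , 256.41290937],
       [  0.        , 393.83174655, 188.22615328],
       [  0.        ,   0.        ,   1.        ]]), 'rvec': array([ 2.1135683 , -2.12268361,  0.17446417]), 'tvec': array([0.0213881 , 0.55901355, 1.38825605])}
{'K': array([[318.52786956,   0.        , 262.07659445],
       [  0.        , 318.52786956, 192.36719842],
       [  0.        ,   0.        ,   1.        ]]), 'tool_from_camera': array([[ 2.15054587e-04, -9.63418399e-01, -2.68001757e-01,
         7.50044826e-02],
       [ 9.99999976e-01,  1.93839234e-04,  1.05619820e-04,
        -1.82710317e-04],
       [-4.98068227e-05, -2.68001773e-01,  9.63418417e-01,
        -1.70087943e-01],
       [ 0.00000000e+00,  0.00000000e+00,  0.00000000e+00,
         1.00000000e+00]])}
{'t': 0.1, 'q': array([ 1.21341361e+00,  4.91465525e-01,  1.55938742e+00, -1.29071082e-05,
        1.09171583e+00, -1.05578785e-01]), 'dq': array([-0.0006738 , -0.0008021 , -0.00056771, -0.00042868,  0.00040719,
        0.0003907 ]), 'joint_efforts': array([ 3.09675786e-03, -6.13614035e+01, -2.58604342e+01,  6.93967589e-02,
        4.69978515e-02, -6.11262635e-05]), 'tcp_pos': array([0.15561061, 0.6050918 , 0.21414153]), 'tool_rot': array([-1.06397953e-04,  1.25566640e-01,  9.92085067e-01, -4.76358201e-04]), 'contact_force': array([ 0.29482188,  0.22896182, -0.64503337]), 'moment': array([0.01190933, 0.05996277, 0.0266479 ]), 'gripper_force': 0.0, 'grip_width': 0.9995043966206414}
```

View pics/scene0.png

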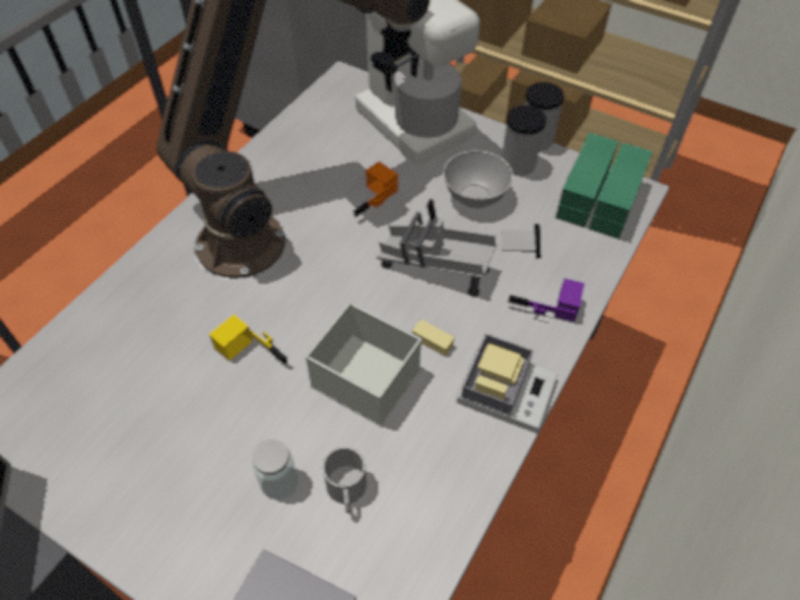

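View pics/top0.png

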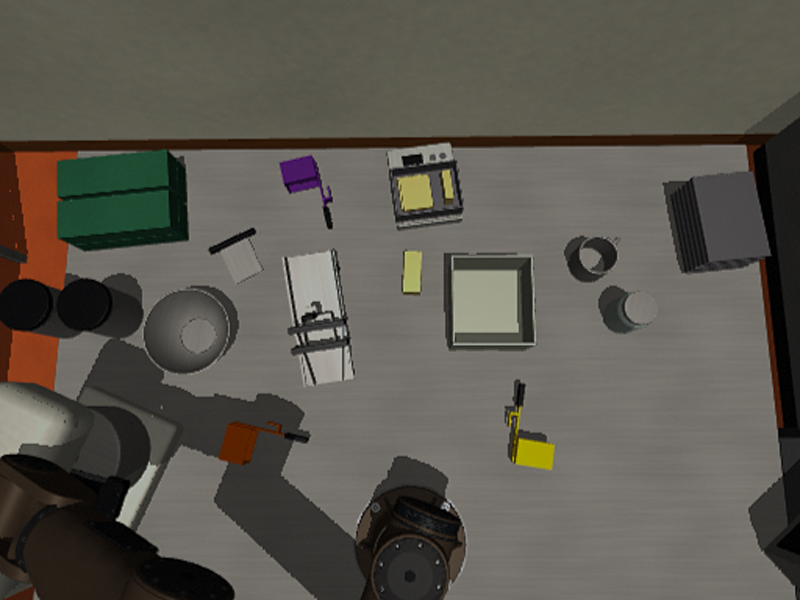

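The scene view shows the grey dipper in the chute, grip top near (432,210), under two bars. The white bin is near (365,360), with orange, purple and yellow decoys around. In the top view the chute spans (285–355, 250–385), with bars at rows ~327 and 348 and its upper end away from the robot. The bin rim there is (447–535, 254–348) and the butter is at (412,272).

```bash
cat > h.py <<'E'
import numpy as np, cv2
from scipy.spatial.transform import Rotation as R
from rig import env
def cam(n, st=None):
    """K, world->cam 3x3, t"""
    i=env.camera_info(n)
    if n!="wrist": return i["K"],cv2.Rodrigues(i["rvec"])[0],np.array(i["tvec"])
    st=st or env.get_state(); T=np.eye(4)
    T[:3,:3]=R.from_quat(np.roll(st["tool_rot"],-1)).as_matrix(); T[:3,3]=st["tcp_pos"]
    M=np.linalg.inv(T@i["tool_from_camera"]); return i["K"],M[:3,:3],M[:3,3]
def proj(c,P):
    K,Rm,t=c; q=(np.atleast_2d(P)@Rm.T+t)@K.T; return q[:,:2]/q[:,2:]
def ray(c,p):
    K,Rm,t=c; d=Rm.T@np.linalg.solve(K,[p[0],p[1],1]); return -Rm.T@t,d
def onz(c,p,z):
    o,d=ray(c,p); return o+d*(z-o[2])/d[2]
def tri(obs):
    A=np.zeros((3,3));b=np.zeros(3)
    for c,p in obs:
        o,d=ray(c,p); d/=np.linalg.norm(d); Q=np.eye(3)-np.outer(d,d); A+=Q;b+=Q@o
    return np.linalg.solve(A,b)
E
python3 - <<'E'
from h import *
s=.64
t=cam("top"); sc=cam("scene")
for n,p,z in [("chute TL",(285,257),.137),("TR",(337,250),.137),("BL",(305,385),.073),("BR",(353,379),.073),("bin a",(447,254),.14),("b",(535,254),.14),("c",(535,348),.14),("d",(447,348),.14),("butter",(412,272),.04),("mbowl",(187,331),.09)]:
    print(n,onz(t,np.array(p)*s,z).round(3))
print("bin tri near-corner", [tri([(t,np.array(a)*s),(sc,np.array(b)*s)]).round(3) for a,b in [((447,254),(420,346)),((535,254),(378,402)),((535,348),(309,361)),((447,348),(351,310))]])
st=env.get_state(); 
import scipy
E
```

```text
chute TL [0.629 0.275 0.137]
TR [0.644 0.159 0.137]
BL [0.349 0.234 0.073]
BR [0.362 0.126 0.073]
bin a [ 0.632 -0.086  0.14 ]
b [ 0.631 -0.28   0.14 ]
c [ 0.423 -0.271  0.14 ]
d [ 0.424 -0.082  0.14 ]
butter [ 0.614 -0.008  0.04 ]
mbowl [0.47  0.502 0.09 ]
bin tri near-corner [array([ 0.636, -0.092,  0.105]), array([ 0.634, -0.282,  0.129]), array([ 0.432, -0.272,  0.112]), array([ 0.43 , -0.085,  0.088])]
```

arm_command(
  commands=[0,0,-0.123,0,0,-0.145,1,0,0,-0.123,0,0,-0.145,1,0,0,-0.123,0,0,-0.145,1,0,0,-0.123,0,0,-0.145,1,0,0,-0.123,0,0,-0.145,1,-0.059,-0.107,0,0,0,0,1,-0.059,-0.107,0,0,0,0,1,-0.059,-0.107,0,0,0,0,1,-0.059,-0.107,0,0,0,0,1,-0.059,-0.107,0,0,0,0,1,-0.059,-0.107,0,0,0,0,1,-0.059,-0.107,0,0,0,0,1,-0.059,-0.107,0,0,0,0,1,-0.059,-0.107,0,0,0,0,1,-0.059,-0.107,0,0,0,0,1,-0.059,-0.107,0,0,0,0,1,-0.059,-0.107,0,0,0,0,1,-0.059,-0.107,0,0,0,0,1,-0.059,-0.107,0,0,0,0,1],
)

```text
t: 1.68
tcp_pos: [0.4594, 0.1894, 0.399]
tool_rot: [-0.0, -0.064, 0.998, 0.0]
contact_force: [1.3, 1.7, 0.6]
grip_width: 0.999
gripper_force: 0.0
```

Run:
```python
from h import *
for _ in range(4): env.camera("wrist")
st=env.get_state(); im=env.camera("wrist"); np.save("w1.npy",st,allow_pickle=True)
cv2.imwrite("pics/w1raw.png",im[:,:,::-1]); cv2.imwrite("pics/w1.png",cv2.resize(im[:,:,::-1],(800,600),interpolation=cv2.INTER_CUBIC))
print(st["t"],st["tcp_pos"],st["tool_rot"],st["dq"].round(3))
# top view crop
im=env.camera("top"); cv2.imwrite("pics/t1raw.png",im[:,:,::-1])
```

```text
1.8833 [0.45900029 0.19046535 0.39871909] [-4.81079422e-04 -6.27540097e-02  9.98028908e-01  4.16927044e-05] [ 0.04  -0.01   0.003  0.001  0.002  0.007]
```

View pics/w1.png

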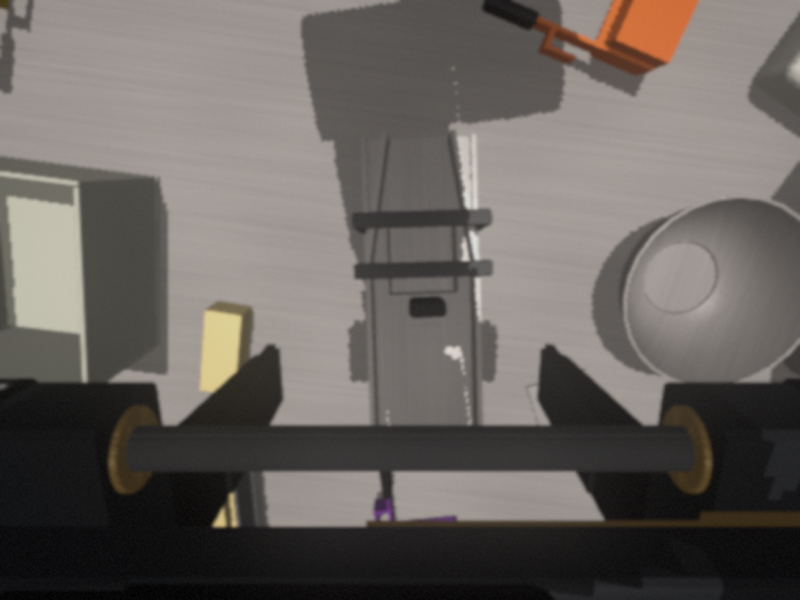

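The wrist view is aligned with the chute. The black grip is at (427,307), the upper bar centre near (424,268), the lower bar near (422,218), and the bowl outline at cols 388–457, rows 228–293. The crop of the first top view will give the second view.

Run:
```python
import cv2
im=cv2.imread("pics/top_raw0.png")[150:255,170:350]
cv2.imwrite("pics/t0c.png",cv2.resize(im,None,fx=4.4,fy=4.4,interpolation=cv2.INTER_CUBIC))
```

```text
(no output)
```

View pics/t0c.png

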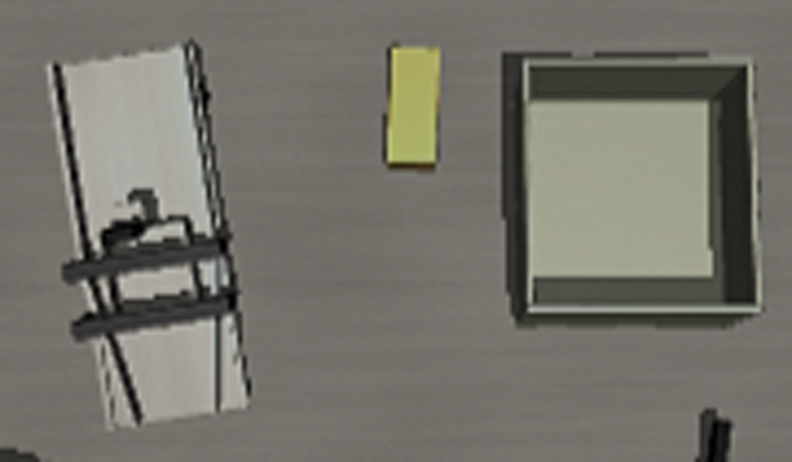

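```bash
cat > fit.py <<'E'
from h import *
t=cam("top"); sc=cam("scene"); st=np.load("w1.npy",allow_pickle=True).item(); w=cam("wrist",st)
C=lambda p:(np.array(p)+.5)/4.4-.5+[170,150]
S=lambda p:(np.array(p)+.5)*.64-.5
for n,a,b in [("upper bar mid",(148,257),(424,268)),("lower bar mid",(156,314),(422,218)),("grip",(122,233),(427,306)),
  ("ubL",(66,271),(492,267)),("ubR",(229,243),(355,270)),("bin nl",(524,313),(78,181)),("butter",(415,47),(226,390))]:
    o1,o2=(t,C(a)),(w,S(b)); P=tri([o1,o2]); print(n,P.round(4),"err px",[(proj(c,P)[0]-p).round(1) for c,p in (o1,o2)])
print("bin rim z=.14",[onz(t,C(p),.14).round(4) for p in [(523,60),(754,60),(762,311),(525,314)]])
print("bin wrist corner", onz(w,S((78,181)),.14).round(4))
for a,b in [((523,60),(420,346)),((762,311),(309,361)),((525,314),(351,310)),((754,60),(378,402))]: print(tri([(t,C(a)),(sc,S(b))]).round(3), proj(sc,onz(t,C(a),.14))/.64)
print("bars from wrist at given height", onz(w,S((424,268)),.138).round(4))
E
python3 fit.py
```

```text
upper bar mid [0.4831 0.2075 0.0818] err px [array([0., 0.]), array([0., 0.])]
lower bar mid [0.4347 0.1987 0.0908] err px [array([0. , 0.4]), array([-0.1,  0.9])]
grip [0.4823 0.2056 0.2214] err px [array([-0.1, -0. ]), array([-0.2, -0.2])]
ubL [0.4693 0.2696 0.1045] err px [array([-0.2, -0. ]), array([-0.4, -0.1])]
ubR [0.4919 0.1406 0.0931] err px [array([0.1, 0.2]), array([0.1, 0.5])]
bin nl [ 0.432  -0.0908  0.1439] err px [array([-0. , -0.5]), array([-0. , -1.3])]
butter [ 0.6746 -0.0082  0.0157] err px [array([-0.3, -0.4]), array([-0.5, -0.8])]
bin rim z=.14 [array([ 0.63  , -0.0938,  0.14  ]), array([ 0.6287, -0.2748,  0.14  ]), array([ 0.4314, -0.2727,  0.14  ]), array([ 0.4299, -0.0918,  0.14  ])]
bin wrist corner [ 0.4341 -0.0934  0.14  ]
[ 0.635 -0.098  0.111] [[420.25415548 336.48163749]]
[ 0.437 -0.274  0.12 ] [[303.90231941 354.81703993]]
[ 0.435 -0.093  0.103] [[347.96984596 299.49435006]]
[ 0.632 -0.279  0.123] [[377.73121183 395.76227176]]
bars from wrist at given height [0.4717 0.2044 0.138 ]
```

```bash
cat > m.py <<'E'
from h import *
from scipy.optimize import least_squares
C=lambda p:(np.array(p)+.5)/4.4-.5+[170,150]
S=lambda p:(np.array(p)+.5)*.64-.5
A=np.arctan(.213)
def chute(p,P):   # P: slope coords (s, y, n) with origin on floor at middle
    P=np.atleast_2d(P); x=P[:,0]*np.cos(A)-P[:,2]*np.sin(A); z=.065+P[:,0]*np.sin(A)+P[:,2]*np.cos(A)
    c,s=np.cos(p[2]),np.sin(p[2]); return np.c_[p[0]+c*x-s*P[:,1],p[1]+s*x+c*P[:,1],z]
E
python3 - <<'E'
from m import *
t=cam("top"); w=cam("wrist",np.load("w1.npy",allow_pickle=True).item())
# slope-coords, top crop px, wrist px
bar=lambda s:(s,0,.078)
T=[(bar(-.015),(148,254)),(bar(-.060),(156,311)),((.15,.05,.04),(55,64)),((.15,-.05,.04),(190,43)),((-.15,.03,.04),(140,424)),((-.15,-.03,.04),(219,412))]
W=[(bar(-.015),(424,267)),(bar(-.060),(422,216)),((-.15,.03,.04),(451,133)),((-.15,-.03,.04),(387,133))]
def f(p,full=False):
    r=[proj(t,chute(p,a))[0]-C(b) for a,b in T]; r2=[proj(w,chute(p,a))[0]-S(b) for a,b in W]
    return (np.array(r).round(1),np.array(r2).round(1)) if full else np.r_[np.ravel(r),np.ravel(r2)]
s=least_squares(f,[.495,.195,.13],loss="soft_l1"); print(s.x); print(*f(s.x,True),sep="\n")
for n,c,q in (("top",t,C((122,233))),("wrist",w,S((427,306)))):
    for g in (.178,.165):print(n,g,[ (s0, (proj(c,chute(s.x,(s0+.042,0,g)))[0]-q).round(1)) for s0 in (-.036,-.027,-.018)])
E
```

```text
[0.50629073 0.20741916 0.14326237]
[[-1.2  0.7]
 [-1.1  0.7]
 [ 0.  -1.6]
 [-2.3 -1. ]
 [-0.8  0.4]
 [-1.8  0.6]]
[[-1.4  3.3]
 [-0.6  3.1]
 [-0.3 -3.1]
 [ 0.  -2.3]]
top 0.178 [(-0.036, array([-0.3,  1.3])), (-0.027, array([-0.7, -1.6])), (-0.018, array([-1.1, -4.4]))]
top 0.165 [(-0.036, array([0.3, 1. ])), (-0.027, array([-0.2, -1.8])), (-0.018, array([-0.6, -4.6]))]
wrist 0.178 [(-0.036, array([-1.1, -1.7])), (-0.027, array([-1. ,  6.6])), (-0.018, array([-0.8, 15. ]))]
wrist 0.165 [(-0.036, array([-1.4, -2.5])), (-0.027, array([-1.3,  5.6])), (-0.018, array([-1.2, 13.6]))]
```

arm_command(
  commands=[-0.019,0.01,0.083,0,0,-0.03,1,-0.019,0.01,0.083,0,0,0,1,-0.019,0.01,0.083,0,0,0,1,-0.019,0.01,0.083,0,0,0,1,0,0,0,0,0,0,1,0,0,0,0,0,0,1],
)

```text
t: 2.48
tcp_pos: [0.4789, 0.2071, 0.2994]
tool_rot: [-0.001, -0.073, 0.997, -0.0]
contact_force: [0.4, 0.5, 0.8]
grip_width: 0.998
gripper_force: 0.0
```

Run:
```python
from h import *
st=env.get_state(); im=env.camera("wrist"); np.save("w2.npy",st,allow_pickle=True)
cv2.imwrite("pics/w2raw.png",im[:,:,::-1]); cv2.imwrite("pics/w2.png",cv2.resize(im[:,:,::-1],(800,600),interpolation=cv2.INTER_CUBIC))
print(st["t"],st["tcp_pos"],st["tool_rot"],st["dq"].round(3))
```

```text
2.4833 [0.47892145 0.20711017 0.29937427] [-9.60524802e-04 -7.26072073e-02  9.97360140e-01 -1.48476917e-04] [-0.009 -0.034 -0.036 -0.     0.016 -0.003]
```

View pics/w2.png

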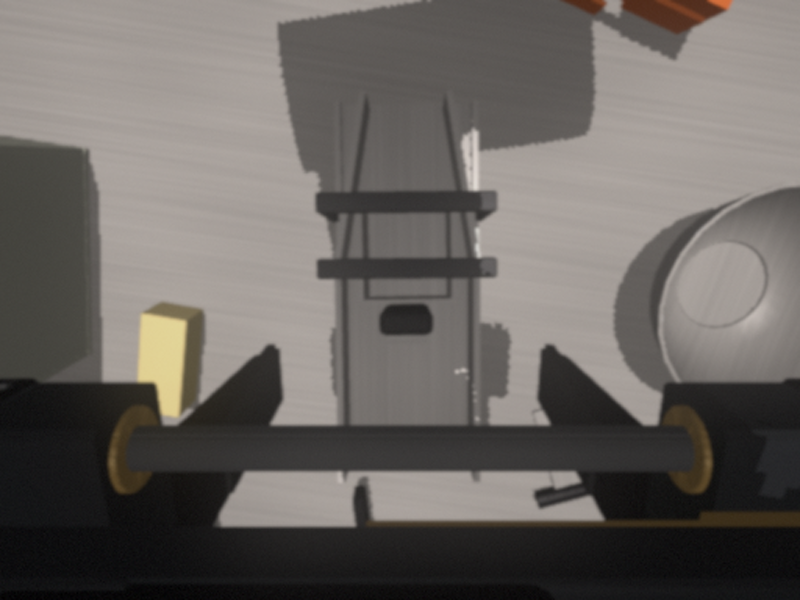

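The second wrist view has the grip at (406,319), upper bar at row 268 (cols 317–497), lower bar at row 203, and the bowl's uphill edge at row 297 (cols 365–452).

```bash
cat > m2.py <<'E'
from m import *
t=cam("top"); w=cam("wrist",np.load("w1.npy",allow_pickle=True).item()); w2=cam("wrist",np.load("w2.npy",allow_pickle=True).item())
E
python3 - <<'E'
from m2 import *
for n,a,b,c in [("ub",(148,255),(424,268),(406,268)),("lb",(156,312),(422,218),(406,203)),("grip",(122,233),(427,306),(406,319)),("bowlL",None,(388,293),(365,297)),("bowlR",None,(457,292),(452,297))]:
    o=[(w,S(b)),(w2,S(c))]; P=tri(o); 
    if a: P3=tri(o+[(t,C(a))]); print(n,P.round(4),P3.round(4),[(proj(k,P3)[0]-q).round(1) for k,q in o+[(t,C(a))]])
    else: print(n,P.round(4))
bar=lambda s:(s,0,.078)
T=[(bar(-.015),(148,255)),(bar(-.060),(156,312)),((.15,.05,.04),(55,64)),((.15,-.05,.04),(190,43)),((-.15,.03,.04),(140,424)),((-.15,-.03,.04),(219,412))]
W=[(bar(-.015),(424,268)),(bar(-.060),(422,218))]
W2=[(bar(-.015),(406,268)),(bar(-.060),(406,203)),((-.15,.03,.04),(447,95)),((-.15,-.03,.04),(364,95)),((.15,.05,.04),(476,481)),((.15,-.05,.04),(343,481))]
def f(p,full=False):
    r=[np.array([proj(k,chute(p,a))[0]-q(b) for a,b in L]) for k,L,q in((t,T,C),(w,W,S),(w2,W2,S))]
    return [x.round(1) for x in r] if full else np.vstack(r).ravel()
s=least_squares(f,[.495,.195,.13],loss="soft_l1"); print(s.x); print(*f(s.x,True),sep="\n")
def g(d):
    r=[]
    for k,q in((t,C((122,233))),(w,S((427,306))),(w2,S((406,319)))): r.append(proj(k,chute(s.x,(d[0]+.042,d[1],.175)))[0]-q)
    for k,q,y in((w,S((388,293)),-.035),(w,S((457,292)),.035),(w2,S((365,297)),-.035),(w2,S((452,297)),.035)): r.append(proj(k,chute(s.x,(d[0]+.04,d[1]+y,.055)))[0]-q)
    return np.ravel(r)
d=least_squares(g,[-.03,0]); print(d.x,g(d.x).reshape(-1,2).round(1)); print("grip mid",chute(s.x,(d.x[0]+.042,d.x[1],.155)),"grip top",chute(s.x,(d.x[0]+.042,d.x[1],.178)))
E
```

```text
ub [0.4649 0.2024 0.175 ] [0.4823 0.2057 0.0918] [array([-0.9,  0.7]), array([1.2, 0. ]), array([0.1, 0.3])]
lb [0.4316 0.1975 0.113 ] [0.434  0.1976 0.1009] [array([-0.6,  1. ]), array([0.2, 1. ]), array([-0.1,  0.8])]
grip [0.4796 0.205  0.2316] [0.4821 0.2053 0.223 ] [array([-0.3,  0. ]), array([ 0.1, -0.2]), array([-0.1, -0. ])]
bowlL [0.516  0.1746 0.0711]
bowlR [ 0.5272  0.2566 -0.0156]
[0.50438148 0.2083037  0.15386392]
[[-1.4  1. ]
 [-1.1  1. ]
 [-0.7 -0.8]
 [-3.  -0.5]
 [-0.5  1. ]
 [-1.6  1. ]]
[[-0.8  1.4]
 [-0.4  0.6]]
[[ 0.1  0.8]
 [-0.2 -0.5]
 [-0.8 -5.7]
 [ 0.4 -5.3]
 [-1.9  0.9]
 [ 0.6  1.4]]
[-0.03342085  0.00053438] [[-0.7  1. ]
 [ 0.1 -1.1]
 [-0.1 -1.3]
 [-1.3  0.9]
 [ 2.6  0.3]
 [-3.6  1.6]
 [ 2.3  1.1]]
grip mid [[0.48068222 0.20516896 0.21838646]] grip top [[0.47594731 0.20443462 0.24088182]]
```

arm_command(
  commands=[0.053,-0.008,0,0,0,0,1,0,0,0,0,-0.2,0,1,0,0,0,0,-0.2,0,1,0,0,0.085,0,0,0,1,0,0,0.085,0,0,0,1,0,0,0.085,0,0,0,1,0,0,0.085,0,0,0,1,0,0,0,0,0,0,1,0,0,0,0,0,0,1],
  newtons=40,
)

```text
t: 3.28
tcp_pos: [0.4854, 0.2048, 0.2009]
tool_rot: [0.104, -0.071, 0.992, 0.008]
contact_force: [-0.6, 0.1, 0.5]
grip_width: 0.999
gripper_force: 0.0
```

Run:
```python
from h import *
st=env.get_state(); im=env.camera("wrist"); np.save("w3.npy",st,allow_pickle=True)
cv2.imwrite("pics/w3.png",cv2.resize(im[:,:,::-1],(800,600),interpolation=cv2.INTER_CUBIC))
R_=R.from_quat(np.roll(st["tool_rot"],-1)).as_matrix();print(st["t"],st["tcp_pos"],R_.round(3),st["contact_force"])
```

```text
3.2833 [0.48542954 0.20481655 0.20085329] [[-0.968 -0.143  0.206]
 [-0.14   0.99   0.03 ]
 [-0.208  0.    -0.978]] [-0.59416315  0.13927598  0.54880633]
```

View pics/w3.png

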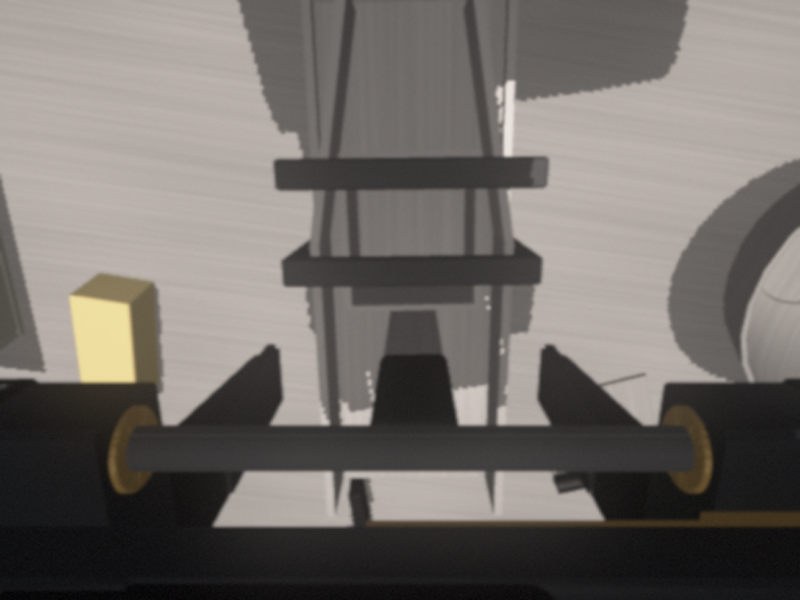

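The grip spans cols 372–457, centred between the fingertips (280 and 540), with its lower edge at row 355. That puts it about 3 mm uphill of the pad centre, so I'll correct and close.

arm_command(
  commands=[-0.01,0.003,0,0,0,0,1,0,0,0,0,0,0,-1,0,0,0,0,0,0,-1,0,0,0,0,0,0,-1,0,0,0,0,0,0,-1,0,0,0,0,0,0,-1,0,0,0,0,0,0,-1,0,0,0,0,0,0,-1,0,0,0,0,0,0,-1],
  newtons=40,
)

```text
t: 4.08
tcp_pos: [0.488, 0.2059, 0.2004]
tool_rot: [0.104, -0.071, 0.992, 0.008]
contact_force: [-0.3, 0.2, 0.6]
grip_width: 0.497
gripper_force: 0.0
```

arm_command(
  commands=[0,0,0,0,0,0,-1,0,0,0,0,0,0,-1,0,0,0,0,0,0,-1,0,0,0,0,0,0,-1,0,0,0,0,0,0,-1,0,0,0,0,0,0,-1],
  newtons=40,
)

```text
t: 4.58
tcp_pos: [0.4879, 0.2059, 0.2002]
tool_rot: [0.104, -0.071, 0.992, 0.007]
contact_force: [0.2, -0.1, -1.1]
grip_width: 0.273
gripper_force: 40.0
```

arm_command(
  commands=[-0.02,0,-0.004,0,0,0,-1,-0.04,0,0,0,0,0,-1,-0.05,0,0,0,0,0,-1,-0.05,0,0,0,0,0,-1,-0.05,0,0,0,0,0,-1,-0.05,0,0,0,0,0,-1,-0.02,0,0,0,0,0,-1,0,0,0,0,0,0,-1,0,0,0,0,0,0,-1],
  newtons=40,
)

```text
t: 5.33
tcp_pos: [0.5686, 0.2175, 0.2185]
tool_rot: [0.104, -0.071, 0.992, 0.007]
contact_force: [-1.3, -0.2, -3.3]
grip_width: 0.272
gripper_force: 40.0
```

Run:
```python
from h import *
st=env.get_state(); a=env.camera("wrist"); b=env.camera("top")[120:265,140:364]; np.save("w4.npy",st,allow_pickle=True)
a=cv2.resize(a,(400,300)); b=cv2.resize(b,(400,259),interpolation=cv2.INTER_CUBIC)
o=np.zeros((300,800,3),np.uint8); o[:,:400]=a; o[:259,400:]=b
cv2.imwrite("pics/w4.png",o[:,:,::-1]); print(st["tcp_pos"],st["contact_force"],st["grip_width"])
```

```text
[0.56864887 0.21747655 0.21851813] [-1.29171871 -0.24910834 -3.28118435] 0.2716899570917218
```

View pics/w4.png

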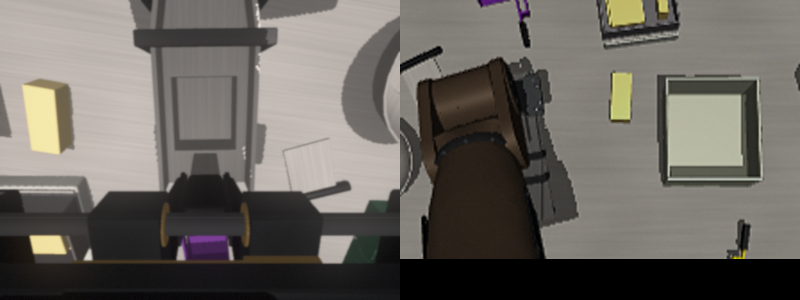

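The dipper sits clear uphill of the bars (wrist crop: bowl rows 77–147, bar at row 40). Next I lift it vertically, level it, and turn it to the bin's yaw.

arm_command(
  commands=[-0.015,0,-0.07,0,0,0,-1,-0.026,0,-0.122,0,0,0,-1,-0.026,0,-0.122,0,0,0,-1,-0.026,0,-0.122,0,0,0,-1,-0.011,0,-0.053,0,0,0,-1,0,0,0,0,0.1,0,-1,0,0,0,0,0.2,0,-1,0,0,0,0,0.1,0,-1,0,0,0,0,0,0.143,-1,0,0,0,0,0,0.143,-1,0,0,0,0,0,0,-1],
  newtons=40,
)

```text
t: 6.35
tcp_pos: [0.5687, 0.2176, 0.3686]
tool_rot: [-0.0, 0.005, 1.0, -0.0]
contact_force: [-0.5, -0.9, -3.0]
grip_width: 0.273
gripper_force: 40.0
```

arm_command(
  commands=[-0.0123,-0.05,0.01,0,0,0,-1,-0.0123,-0.09,0.01,0,0,0,-1,-0.0123,-0.12,0.01,0,0,0,-1,-0.0123,-0.12,0.01,0,0,0,-1,-0.0123,-0.12,0.01,0,0,0,-1,-0.0123,-0.12,0.01,0,0,0,-1,-0.0123,-0.12,0.01,0,0,0,-1,-0.0123,-0.12,0.01,0,0,0,-1,-0.0123,-0.12,0.01,0,0,0,-1,-0.0123,-0.12,0.01,0,0,0,-1,-0.0123,-0.12,0.01,0,0,0,-1,-0.0123,-0.075,0.01,0,0,0,-1,-0.0123,-0.04,0.01,0,0,0,-1,0,0,0,0,0,0,-1,0,0,0,0,0,0,-1,0,0,0,0,0,0,-1],
)

```text
t: 7.68
tcp_pos: [0.6145, -0.1819, 0.3302]
tool_rot: [0.0, 0.002, 1.0, 0.0]
contact_force: [-0.4, -0.4, -4.1]
grip_width: 0.273
gripper_force: 40.0
```

Run:
```python
from h import *
st=env.get_state(); im=env.camera("wrist"); np.save("w5.npy",st,allow_pickle=True)
cv2.imwrite("pics/w5raw.png",im[:,:,::-1]); cv2.imwrite("pics/w5.png",cv2.resize(im[:,:,::-1],(800,600),interpolation=cv2.INTER_CUBIC))
R_=R.from_quat(np.roll(st["tool_rot"],-1)).as_matrix();print(st["t"],st["tcp_pos"],R_.round(3),st["contact_force"],st["grip_width"])
```

```text
7.6833 [ 0.6144896  -0.18186748  0.33021853] [[-1.     0.005  0.   ]
 [ 0.005  1.     0.   ]
 [-0.     0.    -1.   ]] [-0.44184783 -0.36786893 -4.06445961] 0.27321623650252597
```

View pics/w5.png

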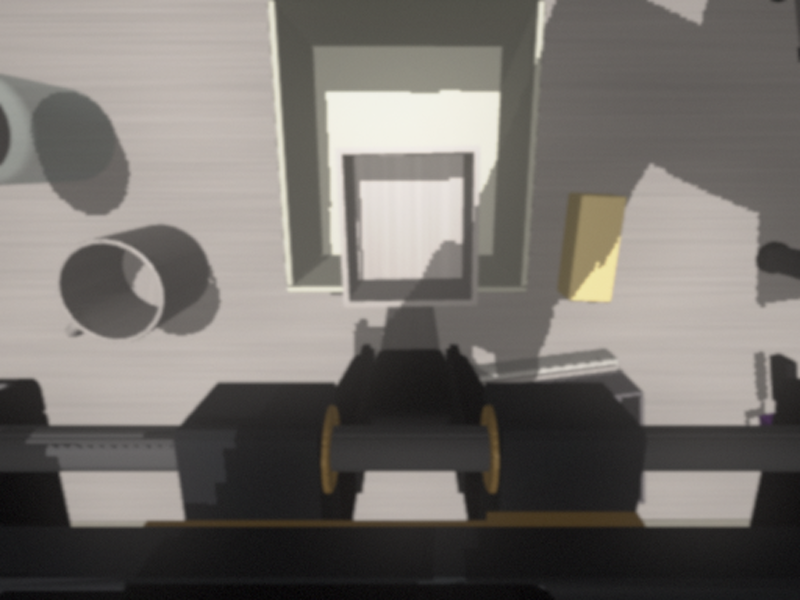

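The bin's far rim is at row ~291 (corners at cols 288 and 527). The held bowl's rim spans cols 343–478, rows 151–303, and is centred on the fingers. I'll upscale edge locations from the raw pixels and fit the dipper's pose in the tool frame.

Run:
```python
from m import *
g=cv2.imread("pics/w5raw.png",0).astype(int)
print("col 262 rows 90-130",g[90:112,250]); print("rows 175-240",g[175:240,250]); 
print("row150 c210-240",g[150,212:236],"c295-315",g[150,294:312])
print("row110",g[110,212:236],g[110,294:312]);print("row188",g[188,212:236],g[188,294:312])
print("rim rows 178-194 c195,c325",g[178:194,200],g[178:194,320])
print("grip row215", g[210,230:300]); print(g[200,240:290])
```

```text
col 262 rows 90-130 [240 240 240 239 238 235 232 217 175 152 144 138 139 137 138 138 138 139
 139 138 138 138]
rows 175-240 [208 207 195 168 127 104 100 100 100 100 100  99  99  98  99 101 111 144
 183 197 184 150 115  99  94  95  94  92  87  81  78  78  75  77  76  75
  75  74  75  74  73  74  74  73  74  74  73  68  59  45  39  38  38  38
  39  37  36  33  36  36  34  33  35  33  32]
row150 c210-240 [224 232 233 232 231 227 221 214 196 159 115  91  86  86  89 112 148 162
 162 182 208 217 216 214] c295-315 [204 181 140 102  86  83  82  90 106 121 126 130 133 135 137 138 137 137]
row110 [229 235 234 232 228 224 208 168 119  92  88  88  88  94 106 123 132 137
 138 140 139 137 136 136] [134 128 116 100  93  92  92 101 130 175 210 220 224 228 232 233 233 232]
row188 [154 148 147 147 147 148 158 179 198 201 183 147 108  93  95  99 100 100
  99  99  99 100 101  99] [ 75  75  75  75  76  76  80  90 107 115 117 114 109 106 107 106 107 105]
rim rows 178-194 c195,c325 [120 119 121 125 143 182 217 222 209 191 184 182 183 183 185 185] [ 87  87  87  89  92 105 118 124 119 109 106 107 106 105 104 103]
grip row215 [107 107 107 107 106 108 109 109 110 109 110 109 108 108 106  97  86  77
  77  77  75  75  76  76  77  75  76  75  73  74  75  74  72  72  73  73
  71  73  75  73  75  74  73  73  72  73  72  73  76  85  96 100 101 102
 101 102 102 102 101 102 101 101 102 101 102 102 101 102 102 101]
[181 181 180 181 181 179 167 142 112  98  95  93  88  82  80  78  78  78
  75  78  77  76  77  76  76  76  76  77  76  75  77  75  75  75  75  75
  76  84  93 102 103 104 104 103 104 105 104 105 104 104]
```

arm_command(
  commands=[-0.024,0,0,0,0,0,-1,0,0,0.05,0,0,0,-1,0,0,0.1,0,0,0,-1,0,0,0.1,0,0,0,-1,0,0,0.08,0,0,0,-1,0,0,0.05,0,0,0,-1,0,0,0,0,0,0,-1,0,0,0,0,0,0,-1],
)

```text
t: 8.4
tcp_pos: [0.6223, -0.1825, 0.2161]
tool_rot: [-0.0, 0.003, 1.0, 0.0]
contact_force: [0.6, 0.6, -2.0]
grip_width: 0.268
gripper_force: 40.0
```

Run:
```python
from m import *
st=env.get_state(); im=env.camera("wrist"); np.save("w6.npy",st,allow_pickle=True); w=cam("wrist",st)
cv2.imwrite("pics/w6raw.png",im[:,:,::-1]); cv2.imwrite("pics/w6.png",cv2.resize(im[:,:,::-1],(800,600),interpolation=cv2.INTER_CUBIC))
p=st["tcp_pos"]; print(p,st["tool_rot"].round(4),st["contact_force"])
g=im.mean(2).astype(int)
for c in (190,340): print(c,g[180:235,c])
for x in (-.0065,-.009,-.0115): print(x,proj(w,[[p[0]-x,p[1]+dy,.14] for dy in(-.05,.05)]).round(1))
```

```text
[ 0.62226342 -0.18251546  0.21608691] [-2.0e-04  2.6e-03  1.0e+00  2.0e-04] [ 0.62868024  0.60330054 -2.02577816]
190 [110 113 115 115 116 115 114 116 115 115 115 115 116 115 115 116 115 115
 115 116 115 115 116 116 115 117 130 164 203 220 222 214 202 190 184 184
 183 183 182 182 181 181 180 180 180 180 180 181 179 181 183 182 181 181
 181]
340 [ 83  84  83  84  85  84  84  84  84  85  83  83  83  81  83  84  82  83
  82  84  83  83  85  81  83  86  88  98 112 120 124 125 120 110 102 101
 101 101 101 104 102 102 102 101 100 100 101 100 100 101 101 101 101 100
 100]
-0.0065 [[200.9 208.2]
 [323.9 207.6]]
-0.009 [[201.1 211.1]
 [323.7 210.5]]
-0.0115 [[201.3 214. ]
 [323.6 213.4]]
```

View pics/w6.png

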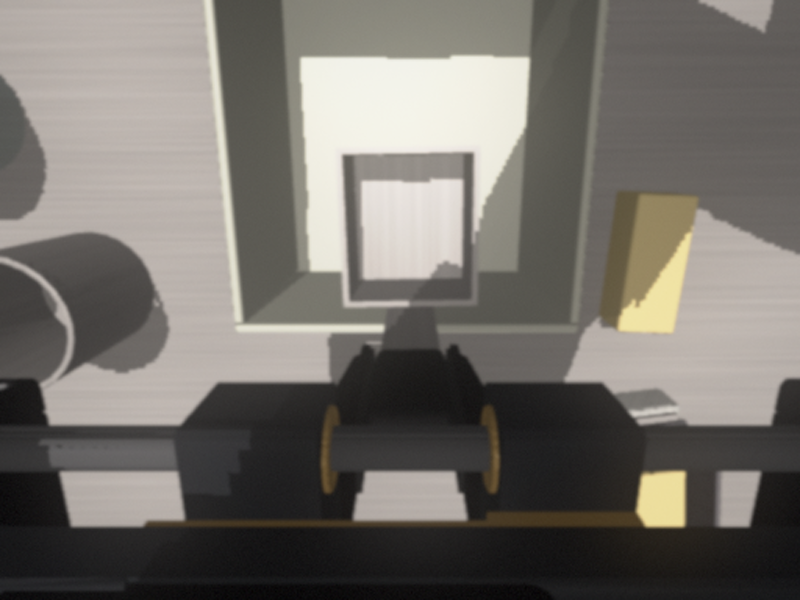

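The rim is at rows 207–212 raw, against a predicted 211 for a wall centred in the throat. The alignment is good, so I descend.

arm_command(
  commands=[0,0,0.04,0,0,0,-1,0,0,0.04,0,0,0,-1,0,0,0.03,0,0,0,-1,0,0,0.02,0,0,0,-1,0,0,0,0,0,0,-1,0,0,0,0,0,0,-1],
)

```text
t: 8.95
tcp_pos: [0.6219, -0.1832, 0.177]
tool_rot: [-0.0, 0.003, 1.0, 0.0]
contact_force: [-0.2, -0.1, -1.9]
grip_width: 0.271
gripper_force: 40.0
```

arm_command(
  commands=[0,0,0.01,0,0,0,-1,0,0,0.006,0,0,0,-1,0,0,0,0,0,0,-1],
)

```text
t: 9.2
tcp_pos: [0.6218, -0.1832, 0.1721]
tool_rot: [-0.0, 0.003, 1.0, 0.0]
contact_force: [-0.2, 0.2, -3.6]
grip_width: 0.275
gripper_force: 40.0
```

arm_command(
  commands=[0,0,0.005,0,0,0,-1,0,0,0.003,0,0,0,-1,0,0,0,0,0,0,-1],
)

```text
t: 9.45
tcp_pos: [0.6219, -0.1833, 0.1705]
tool_rot: [0.0, 0.003, 1.0, -0.0]
contact_force: [-1.0, 1.6, 2.4]
grip_width: 0.273
gripper_force: 40.0
```

Contact is made at the expected height, so I release and retreat straight up.

arm_command(
  commands=[0,0,0,0,0,0,0.2,0,0,0,0,0,0,0.2,0,0,0,0,0,0,0.2,0,0,0,0,0,0,0.2,0,0,0,0,0,0,0.2,0,0,0,0,0,0,0.2,0,0,-0.05,0,0,0,0.2,0,0,-0.1,0,0,0,0.2,0,0,-0.1,0,0,0,0.2,0,0,-0.1,0,0,0,0.2,0,0,-0.1,0,0,0,0.2,0,0,0,0,0,0,0.2,0,0,0,0,0,0,0.2],
)

```text
t: 10.53
tcp_pos: [0.6221, -0.1833, 0.3063]
tool_rot: [0.001, 0.003, 1.0, -0.001]
contact_force: [0.2, -0.6, -0.9]
grip_width: 0.601
gripper_force: 0.0
```

Run:
```python
from h import *
st=env.get_state(); a=env.camera("wrist"); b=env.camera("scene")[170:290,170:310]
o=np.zeros((343,800,3),np.uint8); o[:300,:400]=cv2.resize(a,(400,300)); o[:,400:]=cv2.resize(b,(400,343),interpolation=cv2.INTER_CUBIC)
cv2.imwrite("pics/w7.png",o[:,:,::-1]); print(st["t"],st["tcp_pos"],st["contact_force"],st["grip_width"])
```

```text
10.5333 [ 0.622086   -0.18328726  0.30629814] [ 0.16588355 -0.60568058 -0.89923343] 0.6006520491486207
```

View pics/w7.png

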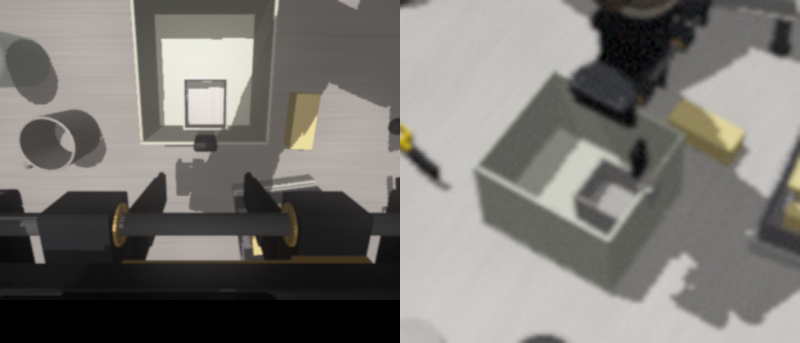

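The dipper hangs on the far wall: grip upright at (205,142) in the wrist half and (640,155) in the scene half, with the bowl inside the bin. The gripper is clear of it.

```bash
python3 -c "
from rig import env
print(env.job_done())"
```

```text
the job is handed in; nothing more can be done
None
```

I pushed the dipper up clear of the bars, lifted it out, hung it by its hook on the bin's far rim with the bowl inside, and let go. In the last pictures it hangs upright, and the job was handed in at about 10.6 s with no verdict returned; the tongue outside the wall was not in view.

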